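Fit the carton beside its neighbour in the sloping stock tray

TASK

Put the white carton that stands on edge on the table into the sloping stock tray, on whichever side of the red-ended carton has room for it. Stand it on its long narrow side as it stands now, square in the tray, seated down on the sloping floor and against the front lip, and butted flush against the red-ended carton. The red-ended carton must stay where it lies and the spray can must stay standing.

Things in the scene. Friction and masses are not known exactly. Their poses are not given: they have to be found in the camera images.
- tray: Grey sheet-metal stock tray on legs, fixed to the table; floor slopes up at 30 degrees away from the robot. Inner width 288 mm, floor 212 mm long up the slope; front lip and side cheeks 34 mm high above the floor (square to it), 6 mm thick. Origin: on the table under the tray's middle; z up, y along the lip (left seen from the robot).
- tray_corner (a point): Point on the tray floor at the inner face of the front lip, midway between the cheeks. Axes: x up the slope along the floor, y along the lip (left), z square to the floor (30 degrees from vertical, leaning towards the robot). The cheeks' inner faces are at y = +-144 mm.
- red_carton: Flat carton with a red end facing the lip, 201 x 160 x 52 mm, loose, 0.67 to 1.1 kg. Lies flat in the tray against the lip: 201 mm up the slope, 160 mm wide, 52 mm high. Origin: centre of its underside; x up the slope, y along the lip, z square to the floor. It lies off to one side by a varying amount: only the roomier side is sure to fit the white carton.
- white_carton: Plain white closed carton, 126 x 150 x 50 mm, loose, 0.3 to 0.55 kg. Own axes: x along 126, y along 150, z along 50 mm; origin in the centre of one 126 x 150 face. Stands on the table on a 150 x 50 mm face, x axis up, 126 mm tall; gripped from above across its 50 mm thickness. The same either way round.
- white_centre (a point): Centre of the white carton; axes as those of white_carton. 63 mm above the face on which it stands.
- can_silver: Silver spray can with white cap, diameter 66, height 170 mm, standing on the table as a bystander. Origin: centre of its base, z up.

How it is judged:
By the outcome, as a careful person would: the job done as asked, in the order asked, and still so for the second after the job is handed in, with the robot touching nothing.
It also fails if it takes over 38 s, if anything falls off the work surface, if the arm or the gripper's body presses on something with over 40 N, if the wrist force passes 120 N, or if a joint passes its speed limit or range.

ROBOT

A 6-joint arm with a two-finger parallel gripper is mounted at the origin on a cart in front of the work surface, level with it; the furniture and walls round the work are solid. World frame = base frame: x ahead of the robot, y to its left, z up, the work surface at z = 0. Lengths are in m, angles in rad, forces in N, time in s.
With the tool pointing down it reaches from about 0.3 to 0.775 m from the base axis. Payload 14.6 kg.
Tool frame: the origin (TCP) lies between the finger pads; the fingertips stand 11 mm ahead of it and the grasp point (between the pads) lies 8 mm behind it; z points along the fingers, y is the line along which they close (so a half turn about z gives the same grasp; the last joint's range is limited). The gripper opens to 94 mm and grips with 3 to 60 N. Pads are 16 mm wide; open, the fingers measure 119 mm over their backs; the gripper's body (75 mm by 177 mm) begins 78 mm behind the grasp point.
Start: joints at [1.086, 0.3, 1.521, -0, 1.321, -0.067], TCP at [0.223, 0.503, 0.216] pointing down, gripper open.
Joint ranges: [-3.03, 3.03], [-0.79, 2.21], [0.23, 2.52], [-1.04, 4.18], [0, 3.07], [-2.55, 2.55]. Speed limits (rad/s): [2.22, 2.22, 2.57, 3.14, 3.14, 3.14].

INTERFACE

Orientations are given as a unit quaternion [x, y, z, w].
In Python, from workcell import status, get_image, camera_params, robot, recognise gives the robot as it stands.
- The arm moves only by the shell command python3 -m creep 'ROWS'. ROWS is JSON, a list of rows, each a list of 3 entries, a list of its own where there are three numbers: the opening, from -1 (shut) to 1 (fully open), then the shift along the tool's x, y, z in cm, then the turn, a rotation vector about the tool's x, y, z in degrees. A call has 1 to 12 rows; each row is the pose to reach, as a shift and turn from the pose commanded when the call began, along the tool's axes at that moment; what a row does not reach only later rows make up. A row lasts 1/12 s, in which the tool goes at most 41.7 mm and 7.16 degrees, less where a joint would pass 70% of its speed; a pose out of reach is approached as far as the arm can. A call with a gripper value outside its range is refused whole. The fingers move at their own pace and stop on an object; the grip force is fixed at half the most. Time passes only in rows, so rows that repeat a pose let the fingers close. It gives the time, the measured TCP pose, the force, the opening and the grip force at its end, in the units of the state.
- status.read_state(): the state, without advancing time (a new reading comes with each control period).
- get_image(name): name is "scene" or "side" or "wrist"; returns (picture, depth): 400x640x3 uint8, red, green, blue; 400x640 float32, m along the optical axis (not along the pixel's ray), 0 where there is no reading.
- camera_params(name): a dict with "mtx" (3x3 intrinsics, pixels), "cam_to_world" (4x4, takes a point from camera to world coordinates). Camera axes: x right, y down, z forward; pixel columns grow to the right and rows downward; lengths in m; the calibration is good to about 2 mm. A picture is of the moment at which its call begins: read the wrist's pose just before it. camera_params takes no time and is no camera call; for the wrist camera it gives the pose at the moment of the call.
- robot.finish_job(): hands the job in; it is judged then, once.
Trained networks look in the newest picture that a camera, given by its name, has taken for a name from the list of things; names that differ only in an ending like _2 or _b are one class to them, and where a whole thing is asked for, a point or a joint stands for the part that bears it (a point fixed in the world has none). Each returns a list of dicts, best first, with "confidence" (0 to 1); they miss things now and then, are a little off and sometimes report something else, mostly with a low value. They report only what shows in the picture. A call takes as long as a camera call.
- recognise(camera, label): "location" ([row, column] in pixels, amid what is visible of it).
The state is a dict: "time": time; "q": joint angles; "joint_vel": joint speeds; "joint_efforts": joint torques, N m; "ee_pos": TCP position; "tool_rot": TCP orientation; "contact_force": force on the tool from outside, world axes, zero at the start; "wrist_torque": the same for the moment, N m; "width": finger opening in m; "finger_force": force on a finger pad.
Only numpy, scipy, OpenCV 4.12 (cv2) and the standard library are available. Lean on these libraries where they do the work, as an engineer would, in place of code of your own. Each camera call takes 0.05 s, during which the arm holds its last target. There are 200 camera calls.

## Working session

There is one attempt and no reset: what is moved stays moved. The work goes in short steps, Python scripts to look and compute and a shell command to move; the robot and the scene stay as the last step left them, time stands still between calls to the robot, and variables do not carry over. Pictures are saved under pics/ and viewed, at most 10 in all, crops included, and the job is handed in when it is done.

```bash
mkdir -p pics; ls; python3 - <<'E'
from workcell import status, get_image, camera_params, robot, recognise
import cv2,numpy as np
print(status.read_state())
for c in ["scene","side"]:
    im,d=get_image(c); np.savez(c,im=im,d=d,**camera_params(c)); cv2.imwrite(f"pics/{c}0.png",im[:,:,::-1])
    P=camera_params(c); K=P["mtx"];T=P["cam_to_world"]
    for l in ["tray","red_carton","white_carton","can_silver"]:
        for r in recognise(c,l)[:2]:
            v,u=map(int,r["location"]); z=d[v,u]
            p=T@np.r_[np.linalg.inv(K)@[u,v,1]*z,1]
            print(c,l,round(r["confidence"],2),(v,u),p[:3].round(3))
E
```

```text
pics
{'time': 0.0, 'q': array([ 1.08640974e+00,  3.00482599e-01,  1.52163025e+00, -1.29714515e-05,
        1.32069081e+00, -6.65742626e-02]), 'joint_vel': array([ 0.00026964,  0.00012094, -0.00037518,  0.00089954, -0.00024612,
        0.00018221]), 'joint_efforts': array([-2.42972907e-03, -5.31793892e+01, -3.52745891e+01,  7.08580320e-02,
        2.42775731e-02, -8.43403086e-05]), 'ee_pos': array([0.2230365 , 0.50245344, 0.21585922]), 'tool_rot': array([ 2.07388355e-01,  9.78258506e-01, -5.84377894e-04, -1.58655412e-04]), 'contact_force': array([-0.07699715, -0.00698443, -0.78720172]), 'wrist_torque': array([ 0.00549601, -0.014095  ,  0.03553426]), 'finger_force': 0.0, 'width': 0.09388680751293242}
scene tray 0.77 (139, 392) [ 0.538 -0.036  0.059]
scene red_carton 0.82 (135, 359) [0.54  0.081 0.11 ]
scene white_carton 0.76 (224, 367) [0.3   0.274 0.081]
scene white_carton 0.68 (142, 390) [0.49  0.023 0.092]
scene can_silver 0.61 (270, 252) [0.32  0.526 0.091]
side tray 0.84 (293, 240) [0.667 0.113 0.138]
side white_carton 0.6 (168, 292) [0.345 0.251 0.104]
side can_silver 0.91 (159, 389) [0.372 0.495 0.135]
```

View pics/scene0.png

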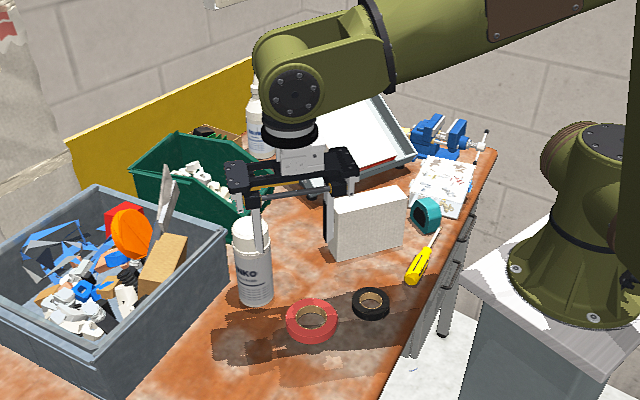

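View pics/side0.png

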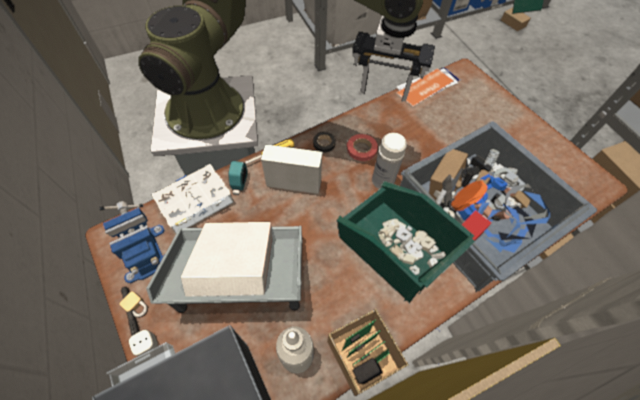

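The scene view shows the white carton at about (225,367) and the can at (270,252) next to the open gripper, with the tray behind the arm. The side view shows the tray (155-300, 225-305), the red-ended carton within it, the gap wider on the right (robot's left), and the white carton at (168,292).

```bash
cat > h.py <<'E'
import numpy as np,cv2
from workcell import status,get_image,camera_params,robot,recognise
def cloud(c):
    im,d=get_image(c);P=camera_params(c);K=P["mtx"];T=P["cam_to_world"]
    v,u=np.indices(d.shape);z=d
    p=np.stack([(u-K[0,2])/K[0,0]*z,(v-K[1,2])/K[1,1]*z,z],-1)@T[:3,:3].T+T[:3,3]
    p[d==0]=np.nan
    return im,p
def rect(xy):
    (c,s,a)=cv2.minAreaRect(np.float32(xy*1000)); return np.round(c,1),np.round(s,1),round(a,2)
E
python3 - <<'E'
from h import *
for c in ["side","scene"]:
    im,p=cloud(c);np.save(c+"p",p);x,y,z=np.moveaxis(p,-1,0)
    # white top
    m=(abs(z-.126)<.006)&(x>.2)&(x<.45)&(y>.15)&(y<.38); print(c,"wtop",m.sum(),np.median(z[m]) if m.any() else '',rect(p[m][:,:2]) if m.sum()>9 else '')
    m=(abs(z-.17)<.03)&(x>.25)&(x<.5)&(y>.43)&(y<.6);print("can",m.sum(),rect(p[m][:,:2]) if m.sum()>9 else '')
    # tray planes: local normals
    dx=np.roll(p,-2,1)-np.roll(p,2,1);dy=np.roll(p,-2,0)-np.roll(p,2,0)
    n=np.cross(dy,dx);n/=np.linalg.norm(n,axis=-1,keepdims=True);n*=np.sign(n[...,2:])
    roi=(x>.35)&(x<.9)&(y>-.25)&(y<.3)&(z>.03)
    s=roi&(n[...,2]>.8)&(n[...,2]<.92)
    nm=np.nanmedian(n[s],0);print("normal",s.sum(),nm, "yaw deg",np.degrees(np.arctan2(-nm[1],-nm[0])))
    nm/=np.linalg.norm(nm);h=p@nm
    hist,e=np.histogram(h[s],bins=60,range=(np.nanpercentile(h[s],1)-.01,np.nanpercentile(h[s],99)+.01))
    print([(round(a,4),b) for a,b in zip(e,hist) if b>40])
E
```

```text
side wtop 971 0.12601443554830605 (array([320.5, 252.7]), array([149.6,  52.4]), 72.77)
can 714 (array([421.4, 516.5]), array([205.7,  95.9]), 22.23)
normal 6966 [-0.4573659   0.0596219   0.86525563] yaw deg -7.42715591252964
[(np.float64(-0.2144), np.int64(72)), (np.float64(-0.2116), np.int64(168)), (np.float64(-0.2088), np.int64(163)), (np.float64(-0.206), np.int64(154)), (np.float64(-0.2032), np.int64(114)), (np.float64(-0.2005), np.int64(136)), (np.float64(-0.1977), np.int64(294)), (np.float64(-0.1949), np.int64(721)), (np.float64(-0.1921), np.int64(915)), (np.float64(-0.1893), np.int64(437)), (np.float64(-0.1865), np.int64(63)), (np.float64(-0.1837), np.int64(52)), (np.float64(-0.1809), np.int64(49)), (np.float64(-0.1781), np.int64(58)), (np.float64(-0.1753), np.int64(43)), (np.float64(-0.1725), np.int64(47)), (np.float64(-0.1445), np.int64(767)), (np.float64(-0.1417), np.int64(1394)), (np.float64(-0.139), np.int64(890))]
scene wtop 1116 0.12266315311136361 (array([319.3, 254.5]), array([151.1,  51.4]), 72.68)
can 1257 (array([418.2, 520.7]), array([209.2,  99.8]), 22.21)
normal 1734 [-0.40109659 -0.0509528   0.87346468] yaw deg 7.239718988433529
[(np.float64(-0.1677), np.int64(42)), (np.float64(-0.1381), np.int64(65)), (np.float64(-0.1344), np.int64(172)), (np.float64(-0.1307), np.int64(233)), (np.float64(-0.127), np.int64(263)), (np.float64(-0.1233), np.int64(225)), (np.float64(-0.1196), np.int64(160)), (np.float64(-0.1159), np.int64(104)), (np.float64(-0.1122), np.int64(50))]
```

```bash
cat > tray.py <<'E'
from h import *
p=np.load("sidep.npy");x,y,z=np.moveaxis(p,-1,0)
dx=np.roll(p,-2,1)-np.roll(p,2,1);dy=np.roll(p,-2,0)-np.roll(p,2,0)
n=np.cross(dy,dx);n/=np.linalg.norm(n,axis=-1,keepdims=True);n*=np.sign(n[...,2:])
nm=np.array([-.457,.0596,.865]);nm/=np.linalg.norm(nm)
roi=(x>.35)&(x<.9)&(y>-.25)&(y<.3)&(z>.03)
out={}
for name,lo,hi in [("top",-.146,-.135),("floor",-.202,-.184)]:
    h=p@nm;m=roi&(n@nm>.985)&(h>lo-.004)&(h<hi+.004)
    for _ in range(4):
        q=p[m];c=q.mean(0);nn=np.linalg.svd(q-c,full_matrices=False)[2][2];nn*=np.sign(nn[2])
        m=roi&(abs((p-c)@nn)<.003)&(n@nn>.97)
    print(name,m.sum(),nn.round(4),"tilt",np.degrees(np.arccos(nn[2])),"yaw",np.degrees(np.arctan2(-nn[1],-nn[0])),c)
    out[name]=(m,nn,c)
m,nn,c=out["top"];ez=nn;ey=np.cross(ez,[1,0,0]);ey/=np.linalg.norm(ey);ex=np.cross(ey,ez)
print("floor-top",(out["floor"][2]-c)@ez)
q=(p-c)@np.stack([ex,ey,ez],1)
r=rect(q[m][:,:2]);print("red top rect in(ex,ey)",r, "ctr world",c+(ex*r[0][0]+ey*r[0][1])/1e3, ex,ey)
f=rect(q[out["floor"][0]][:,:2]);print("floor rect",f)
E
python3 tray.py
python3 - <<'E'
import cv2,sys
im=cv2.imread("pics/side0.png")[205:325,140:315]
cv2.imwrite("pics/sidecrop.png",cv2.resize(im,None,fx=4.5,fy=4.5,interpolation=2))
E
```

```text
top 3100 [-0.4964  0.0579  0.8662] tilt 29.984179688117518 yaw -6.6577743254894335 [0.56341584 0.09184856 0.13253947]
floor 2115 [-0.4946  0.0575  0.8672] tilt 29.863823609923223 yaw -6.635237997757177 [0.60779417 0.1130237  0.09650669]
floor-top -0.05201234075731399
red top rect in(ex,ey) (array([-39.2, -64. ]), array([350.9, 218.4]), 63.52) ctr world [0.52938635 0.02669251 0.11739605] [0.86809926 0.03313181 0.49528372] [ 0.          0.99777004 -0.06674543]
floor rect (array([67.5, -6.8]), array([279.6, 356.3]), 82.85)
```

View pics/sidecrop.png

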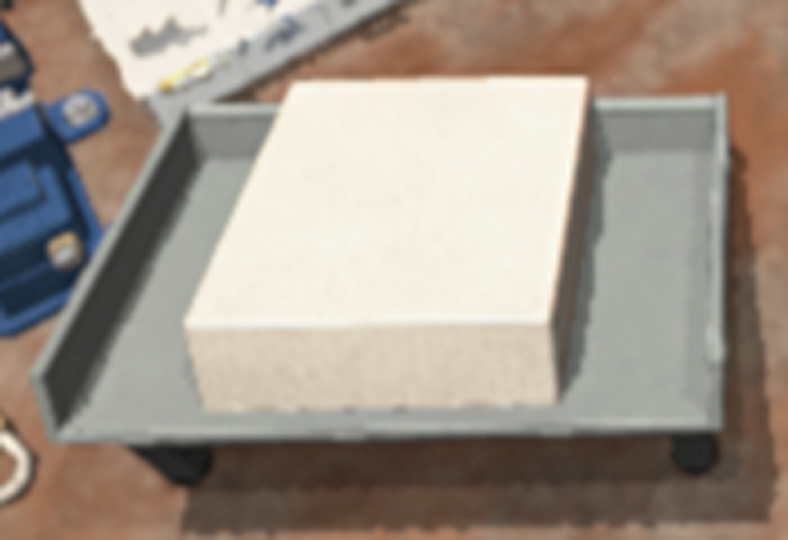

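The crop shows the red-ended carton lying nearly square, its top edges at crop columns 290-585 at the lip. The gap on its right (robot's left, +y) is clearly wider, with the right cheek at column 720 and the front lip along the top (row 100).

```bash
cat >> tray.py <<'E'
print("----")
psi=np.arctan2(-nn[1],-nn[0]);a=np.radians(30)
R=np.stack([[np.cos(psi)*np.cos(a),np.sin(psi)*np.cos(a),np.sin(a)],[-np.sin(psi),np.cos(psi),0],[-np.sin(a)*np.cos(psi),-np.sin(a)*np.sin(psi),np.cos(a)]],1)
q=(p-c)@R; q[...,2]+=.052   # z above floor
mm=(abs(q[...,2]-.052)<.003)&(abs(q[...,0])<.2)&(abs(q[...,1])<.15)
nl,lab=cv2.connectedComponents(cv2.morphologyEx(mm.astype(np.uint8),cv2.MORPH_OPEN,np.ones((5,5))))
k=np.bincount(lab[lab>0]).argmax();t=q[lab==k][:,:2];r=rect(t);print("red",r)
# lip top edge & cheek top edges: z approx .034
e=(abs(q[...,2]-.034)<.004)
for nme,sel in [("lip",e&(q[...,0]<-.08)&(q[...,0]>-.16)&(abs(q[...,1])<.2)),("left cheek",e&(q[...,1]>.09)&(q[...,1]<.22)&(abs(q[...,0])<.12)),("right cheek",e&(q[...,1]<-.09)&(q[...,1]>-.24)&(abs(q[...,0])<.12))]:
    s=q[sel];print(nme,len(s),np.percentile(s,[2,25,50,75,98],0).round(4).tolist())
fl=(abs(q[...,2])<.003)&(abs(q[...,0])<.2)&(abs(q[...,1])<.25)
s=q[fl];print("floor",np.percentile(s,[.5,1,99,99.5],0).round(4).tolist())
s=q[fl&(q[...,0]>-.06)&(q[...,0]<.08)]
for lo,hi in [(-.25,-.0),(0,.25)]:
    w=s[(s[:,1]>lo)&(s[:,1]<hi)];print(np.percentile(w[:,1],[1,3,97,99]).round(4))
np.savez("frame.npz",R=R,c=c-R[:,2]*.052,psi=psi)
E
python3 tray.py | sed '1,/----/d'
```

```text
red (array([-10.6,   0.2]), array([202.6, 160.2]), 0.22)
lip 242 [[-0.1477, -0.1798, 0.0302], [-0.1326, -0.1443, 0.0325], [-0.1135, -0.1115, 0.0336], [-0.111, 0.1102, 0.0351], [-0.0852, 0.1522, 0.0377]]
left cheek 239 [[-0.1174, 0.0944, 0.0304], [-0.1114, 0.142, 0.0334], [-0.0316, 0.1497, 0.0345], [0.0427, 0.1519, 0.0351], [0.0988, 0.1537, 0.0363]]
right cheek 373 [[-0.1151, -0.2351, 0.0302], [-0.0711, -0.1454, 0.0326], [-0.0436, -0.1419, 0.034], [0.0389, -0.1402, 0.0351], [0.0986, -0.0994, 0.037]]
floor [[-0.1792, -0.2417, -0.0029], [-0.1777, -0.2335, -0.0027], [0.1005, 0.222, 0.0028], [0.1009, 0.2355, 0.0029]]
[-0.2445 -0.2362 -0.0942 -0.0895]
[0.0804 0.0816 0.1443 0.1455]
```

```bash
cat > goto.py <<'E'
from h import *
from scipy.spatial.transform import Rotation as Ro
F=np.load("frame.npz")
def down(yawy): # tool z down, tool y at yaw (deg)
    t=np.radians(yawy);y=np.array([np.cos(t),np.sin(t),0]);z=np.array([0,0,-1.]);return np.stack([np.cross(y,z),y,z],1)
def trayrot(s=-1,dyaw=0): # tool z into floor, tool y = s*lip axis
    R=F["R"]@Ro.from_euler("z",dyaw,degrees=True).as_matrix();y=s*R[:,1];z=-R[:,2];return np.stack([np.cross(y,z),y,z],1)
def traypos(x,y,z): return F["c"]+F["R"]@(np.array([x,y,z])/1e3)
def delta(pos,R):
    s=status.read_state();R0=Ro.from_quat(s["tool_rot"]).as_matrix()
    print("shift cm",(R0.T@(np.array(pos)-s["ee_pos"])*100).round(2).tolist(),"turn deg",np.degrees(Ro.from_matrix(R0.T@R).as_rotvec()).round(2).tolist(), "t",s["time"],"q",s["q"].round(2),"F",s["contact_force"].round(1),"w",round(s["width"],4))
E
python3 -c "
from goto import *
delta([.320,.2535,.26],down(-17.3))"
```

```text
shift cm [-18.96, -18.84, -4.36] turn deg [-0.0, -0.0, 83.36] t 0.6 q [ 1.09  0.3   1.52  0.    1.32 -0.07] F [-0.7  0.9  0.2] w 0.0942
```

```bash
python3 -m creep '[[1,[-6,-6,-4.4],[0,0,28]],[1,[-10,-10,-4.4],[0,0,50]],[1,[-14,-14,-4.4],[0,0,70]],[1,[-19,-18.8,-4.4],[0,0,83.4]],[1,[-19,-18.8,-4.4],[0,0,83.4]],[1,[-19,-18.8,-4.4],[0,0,83.4]],[1,[-19,-18.8,-4.4],[0,0,83.4]],[1,[-19,-18.8,-4.4],[0,0,83.4]],[1,[-19,-18.8,-4.4],[0,0,83.4]],[1,[-19,-18.8,-4.4],[0,0,83.4]],[1,[-19,-18.8,-4.4],[0,0,83.4]],[1,[-19,-18.8,-4.4],[0,0,83.4]]]'; cat > look.py <<'E'
from goto import *
for c in ["wrist","side","scene"]:
    im,p=cloud(c);x,y,z=np.moveaxis(p,-1,0)
    m=(abs(z-.125)<.006)&(x>.22)&(x<.42)&(y>.16)&(y<.35)
    m=cv2.morphologyEx(m.astype(np.uint8),cv2.MORPH_OPEN,np.ones((3,3)))>0
    if m.sum()>9: print(c,m.sum(),np.median(z[m]),rect(p[m][:,:2]))
delta([.320,.2535,.085],down(-17.3))
E
python3 look.py
```

```text
time: 1.6
ee_pos: [0.3206, 0.2537, 0.2606]
tool_rot: [0.808, 0.59, 0.0, 0.0]
contact_force: [0.3, 0.3, -0.3]
width: 0.0941
finger_force: 0.0
wrist 7055 0.12536501068592037 (array([322.4, 253.3]), array([149.1,  50.1]), 72.58)
side 974 0.12598084853584857 (array([320.1, 252.6]), array([149.9,  52. ]), 72.76)
scene 1182 0.12256881722261376 (array([319.9, 254.2]), array([151.4,  54. ]), 73.18)
shift cm [-0.04, -0.05, 17.55] turn deg [0.01, -0.01, 0.1] t 1.75 q [ 0.58 -0.06  1.82 -0.    1.38  0.88] F [-0.2 -0.2  0.3] w 0.0942
```

```bash
python3 -m creep '[[1,[0,0,4],[0,0,0]],[1,[0,0,8],[0,0,0]],[1,[0,0,12],[0,0,0]],[1,[0,0,15],[0,0,0]],[1,[0,0,17],[0,0,0]],[1,[0,0,17.5],[0,0,0]],[1,[0,0,17.5],[0,0,0]],[-1,[0,0,17.5],[0,0,0]],[-1,[0,0,17.5],[0,0,0]],[-1,[0,0,17.5],[0,0,0]],[-1,[0,0,17.5],[0,0,0]],[-1,[0,0,17.5],[0,0,0]]]' && python3 -m creep '[[-1,[0,0,0],[0,0,0]],[-1,[0,0,0],[0,0,0]],[-1,[0,0,0],[0,0,0]],[-1,[0,0,0],[0,0,0]]]'
```

```text
time: 2.75
ee_pos: [0.3208, 0.2539, 0.086]
tool_rot: [0.806, 0.593, 0.001, 0.0]
contact_force: [-0.5, -0.1, -0.9]
width: 0.0638
finger_force: 0.0
time: 3.08
ee_pos: [0.3206, 0.2538, 0.0856]
tool_rot: [0.806, 0.592, 0.0, 0.0]
contact_force: [0.1, -0.1, 2.8]
width: 0.0499
finger_force: 30.0
```

```bash
python3 -m creep '[[-1,[0,0,-3],[0,0,0]],[-1,[0,0,-7],[0,0,0]],[-1,[0,0,-11],[0,0,0]],[-1,[0,0,-15],[0,0,0]],[-1,[0,0,-18],[0,0,0]],[-1,[0,0,-20],[0,0,0]],[-1,[0,0,-20],[0,0,0]]]'; python3 -c "
from goto import *
print(traypos(-30,112,85),traypos(-30,112,200))
delta([.42,.22,.30],trayrot())
delta(traypos(-30,112,200),trayrot())
delta(traypos(-30,112,200),trayrot(1))"
```

```text
time: 3.67
ee_pos: [0.3213, 0.2543, 0.2888]
tool_rot: [0.806, 0.592, 0.003, 0.0]
contact_force: [0.9, 0.3, -3.8]
width: 0.05
finger_force: 30.0
[0.5342067  0.20801844 0.1461183 ] [0.47709445 0.21468492 0.24571123]
shift cm [-0.33, 10.45, -1.09] turn deg [-20.73, 24.67, 77.36] t 3.6667 q [ 0.58 -0.08  1.77  0.    1.44  0.88] F [ 0.9  0.3 -3.8] w 0.05
shift cm [0.85, 16.04, 4.37] turn deg [-20.73, 24.67, 77.36] t 3.6667 q [ 0.58 -0.08  1.77  0.    1.44  0.88] F [ 0.9  0.3 -3.8] w 0.05
shift cm [0.85, 16.04, 4.37] turn deg [-25.93, -21.8, -98.2] t 3.6667 q [ 0.58 -0.08  1.77  0.    1.44  0.88] F [ 0.9  0.3 -3.8] w 0.05
```

```bash
python3 -m creep '[[-1,[0,2,0],[-2,2.5,7]],[-1,[0,4,0],[-4,5,14]],[-1,[0,6,0],[-6,7,21]],[-1,[0,8,0],[-8,9,28]],[-1,[0,10,0],[-9.5,11,35]],[-1,[0,12,0],[-11,13,42]],[-1,[0.2,13,0],[-13,15.5,49]],[-1,[0.5,14,1],[-15,18,56]],[-1,[0.6,15,2],[-17,20,63]],[-1,[0.8,16,3],[-19,22.5,70]],[-1,[0.8,16,4.3],[-20.7,24.7,77.4]],[-1,[0.8,16,4.3],[-20.7,24.7,77.4]]]' && python3 -m creep '[[-1,[0,0,0],[0,0,0]],[-1,[0,0,0],[0,0,0]],[-1,[0,0,0],[0,0,0]]]'; python3 -c "
from goto import *
delta(traypos(-30,112,200),trayrot())
delta(traypos(-30,112,95),trayrot())
im,p=cloud('scene');cv2.imwrite('pics/s2.png',im[:,:,::-1])
im,p=cloud('side');np.save('side2',p)
cv2.imwrite('pics/side2.png',im[:,:,::-1])
q=(p-F['c'])@F['R']*1000
x,y,z=np.moveaxis(q,-1,0)
ok=(abs(x+30)<110)&(abs(y-112)<50)&(z>90)&(z<260)
m=ok&(z<238)&(z>100)
# back (+x) face and left (+y) side of held carton
f=m&(abs(x-45)<8);g=m&(abs(y-137)<8);t=ok&(abs(z-241)<6)
for n,s in [('back',f),('left',g),('top',t)]:
  if s.sum()>20: print(n,s.sum(),np.percentile(q[s],[2,50,98],0).round(1).tolist())
"
```

```text
time: 4.67
ee_pos: [0.4742, 0.2129, 0.2374]
tool_rot: [0.965, -0.058, 0.254, 0.018]
contact_force: [-0.8, -0.4, -4.5]
width: 0.05
finger_force: 30.0
time: 4.92
ee_pos: [0.4755, 0.2137, 0.2419]
tool_rot: [0.965, -0.054, 0.255, 0.017]
contact_force: [-0.7, 0.6, -3.5]
width: 0.0497
finger_force: 30.0
shift cm [0.32, -0.11, -0.26] turn deg [0.12, 0.34, 0.29] t 4.9167 q [ 0.49  0.01  1.88 -0.39  0.86  2.37] F [-0.7  0.6 -3.5] w 0.0497
shift cm [0.38, -0.13, 10.24] turn deg [0.12, 0.34, 0.29] t 4.9167 q [ 0.49  0.01  1.88 -0.39  0.86  2.37] F [-0.7  0.6 -3.5] w 0.0497
back 1481 [[38.8, 86.7, 117.3], [41.1, 110.9, 180.7], [43.5, 134.8, 236.5]]
left 457 [[-84.6, 129.2, 118.4], [21.8, 134.9, 193.9], [43.2, 143.9, 237.8]]
top 842 [[-102.5, 79.1, 235.9], [-22.5, 110.0, 238.5], [41.9, 141.2, 244.1]]
```

View pics/side2.png

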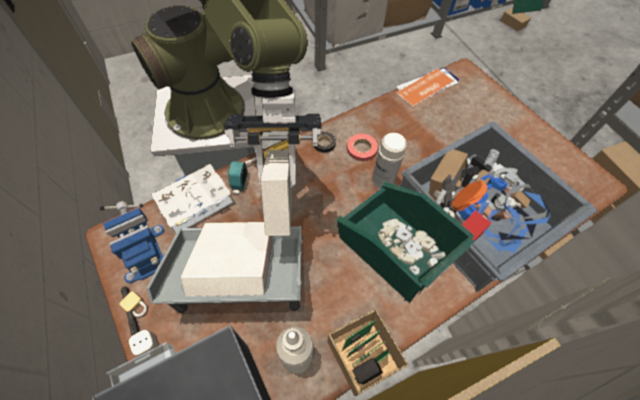

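The picture shows the carton held upright and square at (280,200), over the left gap of the tray, in front of the lip. The depth agrees with the tool pose.

```bash
python3 -m creep '[[-1,[0.3,-0.1,0],[0.1,0.3,0.3]],[-1,[0.3,-0.1,2],[0.1,0.3,0.3]],[-1,[0.3,-0.1,4],[0.1,0.3,0.3]],[-1,[0.3,-0.1,6],[0.1,0.3,0.3]],[-1,[0.3,-0.1,8],[0.1,0.3,0.3]],[-1,[0.3,-0.1,9],[0.1,0.3,0.3]],[-1,[0.3,-0.1,9.6],[0.1,0.3,0.3]],[-1,[0.3,-0.1,9.8],[0.1,0.3,0.3]],[-1,[0.3,-0.1,9.8],[0.1,0.3,0.3]],[-1,[0.3,-0.1,9.8],[0.1,0.3,0.3]],[-1,[0.3,-0.1,9.8],[0.1,0.3,0.3]]]'; cat > chk.py <<'E'
from goto import *
s=status.read_state();print("TCP tray",((s["ee_pos"]-F["c"])@F["R"]*1e3).round(2),"F tray",(s["contact_force"]@F["R"]).round(2),"M tray",(s["wrist_torque"]@F["R"]).round(2))
delta(traypos(-31,112,86),trayrot())
def carton(pic=None):
    im,p=cloud('side')
    if pic: cv2.imwrite(pic,im[:,:,::-1])
    q=(p-F['c'])@F['R']*1000;x,y,z=np.moveaxis(q,-1,0)
    r=(abs(x+35)<105)&(abs(y-108)<50)
    f=r&(abs(x-41)<10)&(z>15)&(z<120)&(im.min(-1)>120);
    if f.sum()>20:
        A=np.c_[y[f],z[f],np.ones(f.sum())];k=np.linalg.lstsq(A,x[f],rcond=None)[0]
        print("back",f.sum(),np.percentile(q[f],[2,50,98],0).round(1).tolist(),"yaw",np.degrees(-k[0]).round(2),"pitch",np.degrees(k[1]).round(2))
    t=(abs(z-52)<4)&(abs(x)<115)&(y<84)&(y>-90)
    nl,lab=cv2.connectedComponents(cv2.morphologyEx(t.astype(np.uint8),cv2.MORPH_OPEN,np.ones((5,5))))
    print("red",rect(q[lab==np.bincount(lab[lab>0]).argmax()][:,:2]/1e3))
    t=r&(abs(z-126)<5)&(x>-10);t=cv2.morphologyEx(t.astype(np.uint8),cv2.MORPH_OPEN,np.ones((3,3)))>0
    if t.sum()>20: print("top z",np.median(z[t]),np.percentile(q[t],[2,98],0).round(1).tolist())
carton()
E
python3 chk.py
```

```text
time: 5.93
ee_pos: [0.5267, 0.2088, 0.1599]
tool_rot: [0.964, -0.058, 0.26, 0.015]
contact_force: [0.4, -0.4, -3.0]
width: 0.0503
finger_force: 30.0
TCP tray [-29.65 111.9  100.68] F tray [-1.08 -0.36 -2.85] M tray [ 0.03  0.71 -0.02]
shift cm [-0.14, -0.01, 1.47] turn deg [0.0, -0.13, -0.26] t 5.9333 q [ 0.43  0.2   1.88 -0.45  0.65  2.42] F [ 0.4 -0.4 -3. ] w 0.0503
back 1068 [[35.6, 65.5, 20.4], [44.4, 110.3, 67.1], [47.0, 136.0, 118.0]] yaw -0.91 pitch 0.28
red (array([-12. ,   0.5]), array([204.7, 159.7]), 0.15)
top z 126.08442485581658 [[42.9, 87.9, 122.0], [46.0, 134.9, 130.4]]
```

```bash
python3 -m creep '[[-1,[0,0,0.5],[0,-0.1,-0.2]],[-1,[0,0,1.0],[0,-0.1,-0.2]],[-1,[0,0,1.2],[0,-0.1,-0.2]],[-1,[0,0,1.3],[0,-0.1,-0.2]],[-1,[0,0,1.3],[0,-0.1,-0.2]],[-1,[0,0,1.3],[0,-0.1,-0.2]]]'; python3 chk.py
```

```text
time: 6.48
ee_pos: [0.5331, 0.2077, 0.1475]
tool_rot: [0.964, -0.057, 0.258, 0.015]
contact_force: [0.3, -0.2, -4.5]
width: 0.0496
finger_force: 30.0
TCP tray [-30.18 111.57  86.75] F tray [-1.97 -0.15 -4.1 ] M tray [-0.02  0.79 -0.06]
shift cm [-0.08, -0.04, 0.07] turn deg [0.06, 0.05, -0.05] t 6.4833 q [ 0.42  0.23  1.88 -0.45  0.63  2.43] F [ 0.3 -0.2 -4.5] w 0.0496
back 1098 [[35.0, 65.0, 17.1], [43.8, 110.1, 65.3], [46.5, 135.9, 117.3]] yaw -0.79 pitch 0.27
red (array([-10.8,  -0. ]), array([202.6, 160. ]), 0.37)
top z 127.44889750318694 [[-8.6, 87.9, 122.4], [44.8, 135.2, 129.1]]
```

```bash
python3 -m creep '[[-1,[-0.2,0.2,0],[0,0,0]],[-1,[-0.3,0.4,0],[0,0,0]],[-1,[-0.4,0.5,0],[0,0,0]],[-1,[-0.4,0.5,0],[0,0,0]],[-1,[-0.4,0.5,0],[0,0,0]],[-1,[-0.4,0.5,0],[0,0,0]]]'; python3 chk.py
```

```text
time: 7.03
ee_pos: [0.5291, 0.2032, 0.1457]
tool_rot: [0.964, -0.057, 0.258, 0.015]
contact_force: [-0.0, 0.2, -4.1]
width: 0.0498
finger_force: 30.0
TCP tray [-34.07 106.63  86.9 ] F tray [-2.12  0.23 -3.55] M tray [-0.    0.81  0.02]
shift cm [0.31, -0.54, 0.09] turn deg [0.04, 0.03, -0.06] t 7.0333 q [ 0.42  0.22  1.89 -0.45  0.62  2.42] F [-0.   0.2 -4.1] w 0.0498
back 1092 [[35.2, 64.9, 17.6], [40.1, 105.1, 65.8], [47.5, 130.9, 117.9]] yaw 0.82 pitch -0.12
red (array([-10.8,   0.1]), array([203. , 159.8]), 0.26)
top z 127.664025773948 [[-7.7, 83.0, 121.6], [41.2, 130.7, 129.3]]
```

```bash
python3 -m creep '[[-1,[-0.1,0,0],[0,0,0]],[-1,[-0.15,0,0],[0,0,0]],[-1,[-0.2,0,0],[0,0,0]],[-1,[-0.2,0,0],[0,0,0]],[-1,[-0.2,0,0],[0,0,0]]]'; python3 chk.py|head -1;  python3 -m creep '[[-1,[-0.1,0,0],[0,0,0]],[-1,[-0.1,0,0],[0,0,0]],[-1,[-0.1,0,0],[0,0,0]]]'; python3 chk.py|head -1
```

```text
time: 7.5
ee_pos: [0.5275, 0.2034, 0.1448]
tool_rot: [0.964, -0.057, 0.258, 0.015]
contact_force: [2.2, -1.0, -3.1]
width: 0.0501
finger_force: 30.0
TCP tray [-35.96 106.65  86.89] F tray [ 0.43 -0.76 -3.83] M tray [-0.15  0.23  0.07]
time: 7.8
ee_pos: [0.5272, 0.2035, 0.1449]
tool_rot: [0.964, -0.056, 0.259, 0.015]
contact_force: [5.4, -1.7, -1.5]
width: 0.0495
finger_force: 30.0
TCP tray [-36.2  106.7   87.15] F tray [ 4.1  -1.11 -4.09] M tray [-0.46 -0.8   0.12]
```

```bash
python3 -m creep '[[-1,[0.05,0.05,0],[0,0,0]],[-1,[0.05,0.1,0],[0,0,0]],[-1,[0.05,0.1,0],[0,0,0]]]' |grep force; python3 chk.py|head -1;  python3 -m creep '[[-1,[0,0.05,0],[0,0,0]],[-1,[0,0.05,0],[0,0,0]]]' |grep force; python3 chk.py|head -1;
```

```text
contact_force: [4.4, 2.3, -1.1]
finger_force: 30.0
TCP tray [-36.11 105.93  87.07] F tray [ 2.94  2.83 -3.02] M tray [ 0.47 -0.51 -0.11]
contact_force: [4.4, 5.1, -2.4]
finger_force: 30.0
TCP tray [-36.17 105.77  87.09] F tray [ 2.04  5.62 -3.93] M tray [ 1.1  -0.48 -0.06]
```

```bash
python3 -m creep '[[-1,[0,-0.04,0.05],[0,0,0]],[-1,[0,-0.04,0.1],[0,0,0]],[-1,[0,-0.04,0.15],[0,0,0]],[-1,[0,-0.04,0.15],[0,0,0]]]' |grep force; python3 chk.py
```

```text
contact_force: [5.0, 2.8, 2.3]
finger_force: 30.0
TCP tray [-36.16 105.84  85.54] F tray [ 5.13  3.41 -0.32] M tray [ 0.83 -0.77 -0.1 ]
shift cm [0.51, -0.62, -0.05] turn deg [-0.0, -0.03, -0.06] t 8.7 q [ 0.42  0.22  1.9  -0.46  0.61  2.43] F [5.  2.8 2.3] w 0.0501
back 1085 [[34.4, 64.8, 17.9], [38.3, 104.3, 66.4], [46.2, 130.1, 117.9]] yaw 1.22 pitch -0.44
red (array([-11.8,  -0.2]), array([204.7, 159.6]), 0.63)
top z 126.39130807126436 [[-7.0, 81.2, 122.2], [39.3, 129.5, 128.1]]
```

```bash
python3 -m creep '[[-1,[0,0,0.05],[0,0,0]],[-1,[0,0,0.1],[0,0,0]],[-1,[0,0,0.1],[0,0,0]]]' |grep force; python3 chk.py
```

```text
contact_force: [5.8, 2.6, 2.6]
finger_force: 30.0
TCP tray [-36.15 105.83  84.53] F tray [ 6.03  3.28 -0.49] M tray [ 0.89 -0.84 -0.16]
shift cm [0.51, -0.62, -0.15] turn deg [-0.0, -0.03, -0.06] t 9.0 q [ 0.42  0.22  1.9  -0.46  0.61  2.43] F [5.8 2.6 2.6] w 0.0501
back 1077 [[34.3, 65.3, 17.8], [38.2, 104.2, 66.1], [45.1, 130.2, 118.0]] yaw 0.74 pitch -0.42
red (array([-10.9,   0.2]), array([203.3, 159.6]), 0.16)
top z 125.42196176798431 [[-9.1, 80.9, 122.0], [39.0, 129.4, 126.8]]
```

```bash
for i in 1 2; do python3 -m creep '[[-1,[0,0,0.05],[0,0,0]],[-1,[0,0,0.1],[0,0,0]],[-1,[0,0,0.1],[0,0,0]]]' |grep contact; python3 chk.py|sed '2d;3d;4d'; done
```

```text
contact_force: [-0.5, 1.1, 11.1]
TCP tray [-35.96 105.83  83.98] F tray [5.   1.03 9.97] M tray [ 0.56 -0.17 -0.04]
top z 124.88442046660441 [[-8.9, 81.8, 122.0], [38.6, 129.3, 126.1]]
contact_force: [-17.5, 0.7, 25.3]
TCP tray [-35.88 105.81  83.88] F tray [-2.42 -1.29 30.67] M tray [-0.25  0.76  0.01]
top z 124.73247164465837 [[-8.1, 82.0, 121.6], [39.3, 129.4, 126.2]]
```

```bash
python3 -m creep '[[-1,[0,0,-0.1],[0,0,0]],[-1,[0,0.03,-0.1],[0,0,0]],[-1,[0,0.04,-0.1],[0,0,0]],[-1,[0,0.04,-0.1],[0,0,0]]]' |grep contact; python3 chk.py|head -1; python3 -m creep '[[1,[0,0,0],[0,0,0]],[1,[0,0,0],[0,0,0]],[1,[0,0,0],[0,0,0]],[1,[0,0,0],[0,0,0]],[1,[0,0,0],[0,0,0]],[1,[0,0,0],[0,0,0]],[1,[0,0,0],[0,0,0]],[1,[0,0,0],[0,0,0]]]'; python3 chk.py
```

```text
contact_force: [-0.2, 6.0, 10.0]
TCP tray [-35.97 105.76  83.98] F tray [4.2  5.9  9.14] M tray [ 0.94 -0.25 -0.02]
time: 10.7
ee_pos: [0.5284, 0.2017, 0.1412]
tool_rot: [0.964, -0.057, 0.258, 0.015]
contact_force: [-0.7, 0.4, 1.2]
width: 0.0937
finger_force: 0.0
TCP tray [-36.77 105.08  83.27] F tray [-0.03  0.27  1.37] M tray [-0.01  0.36 -0.01]
shift cm [0.58, -0.69, -0.27] turn deg [0.06, 0.05, -0.05] t 10.7 q [ 0.42  0.22  1.9  -0.46  0.61  2.43] F [-0.7  0.4  1.2] w 0.0937
back 1086 [[34.8, 66.4, 17.3], [38.3, 104.4, 66.2], [47.3, 130.1, 118.6]] yaw 1.09 pitch -0.36
red (array([-10.9,   0.4]), array([159.9, 201.8]), 89.99)
top z 124.88047846077563 [[-8.1, 81.2, 122.0], [39.3, 129.3, 126.3]]
```

Released. Retreat along the tool and go well clear, then look.

```bash
python3 -m creep '[[1,[0,0,-1],[0,0,0]],[1,[0,0,-3],[0,0,0]],[1,[0,0,-6],[0,0,0]],[1,[0,0,-9],[0,0,0]],[1,[0,0,-12],[0,0,0]],[1,[0,0,-14],[0,0,0]],[1,[0,0,-15],[0,0,0]],[1,[0,0,-15],[0,0,0]],[1,[0,0,-15],[0,0,0]]]'; cat > fin.py <<'E'
exec(open("chk.py").read().split("carton()\n")[0])
import sys
carton("pics/side_%s.png"%sys.argv[1])
im,p=cloud('side');q=(p-F['c'])@F['R']*1000;x,y,z=np.moveaxis(q,-1,0)
t=(abs(z-126)<4)&(abs(x+35)<90)&(abs(y-105)<40);t=cv2.morphologyEx(t.astype(np.uint8),cv2.MORPH_OPEN,np.ones((3,3)))>0
A=np.c_[x[t],y[t],np.ones(t.sum())];k=np.linalg.lstsq(A,z[t],rcond=None)[0]
print("top",t.sum(),rect(q[t][:,:2]/1e3),"slopes deg",np.degrees(k[:2]).round(2))
im,p=cloud('wrist');cv2.imwrite("pics/wrist_%s.png"%sys.argv[1],im[:,:,::-1])
q=(p-F['c'])@F['R']*1000;x,y,z=np.moveaxis(q,-1,0)
t=(abs(z-126)<5)&(abs(x+35)<90)&(abs(y-105)<40)
if t.sum()>50: print("wrist top",t.sum(),np.median(z[t]),rect(q[t][:,:2]/1e3))
t=(abs(z-52)<5)&(abs(x)<130)&(y<95)&(y>-90)
if t.sum()>50: print("wrist red",t.sum(),rect(q[t][:,:2]/1e3))
a=cv2.imread("pics/side_%s.png"%sys.argv[1])[140:325,140:420];cv2.imwrite("pics/fin_%s.png"%sys.argv[1],np.vstack([cv2.resize(a,(560,370),interpolation=2),cv2.resize(im[:,:,::-1],(560,230))[:230]]))
E
python3 fin.py 1
```

```text
time: 11.5
ee_pos: [0.454, 0.2106, 0.271]
tool_rot: [0.964, -0.057, 0.258, 0.015]
contact_force: [-0.2, 0.7, 0.6]
width: 0.0942
finger_force: 0.0
TCP tray [-36.79 105.26 233.11] F tray [0.11 0.72 0.68] M tray [-0.01  0.33 -0.01]
shift cm [0.59, -0.68, 14.71] turn deg [0.04, 0.04, -0.04] t 11.5 q [ 0.51 -0.07  1.89 -0.38  0.93  2.37] F [-0.2  0.7  0.6] w 0.0942
back 1075 [[34.9, 65.0, 17.5], [38.2, 104.3, 66.2], [47.0, 130.0, 118.2]] yaw 0.93 pitch -0.29
red (array([-11.2,   0.2]), array([202.2, 159.7]), 0.23)
top z 124.8707228895224 [[-8.8, 81.1, 122.3], [39.3, 129.2, 126.4]]
top 827 (array([-35. , 105.1]), array([150.6,  50. ]), 0.1) slopes deg [-0.07 -0.06]
wrist top 8320 122.90088638188942 (array([-35.3, 106. ]), array([149.4,  49.9]), 0.02)
wrist red 23344 (array([-10.6,   1. ]), array([200. , 160.4]), 0.01)
```

View pics/fin_1.png

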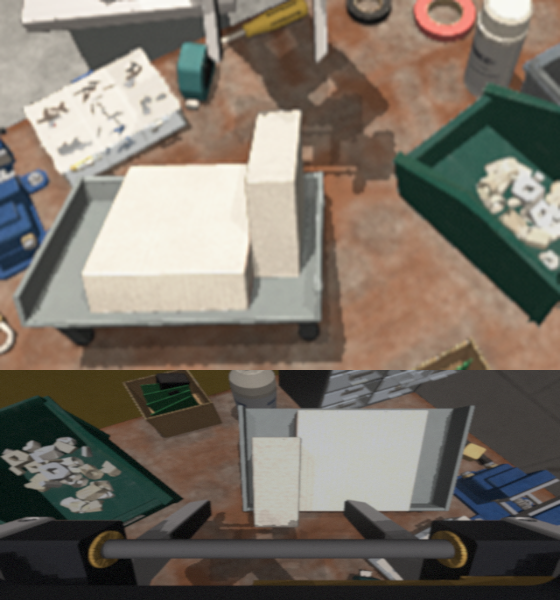

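View pics/wrist_1.png

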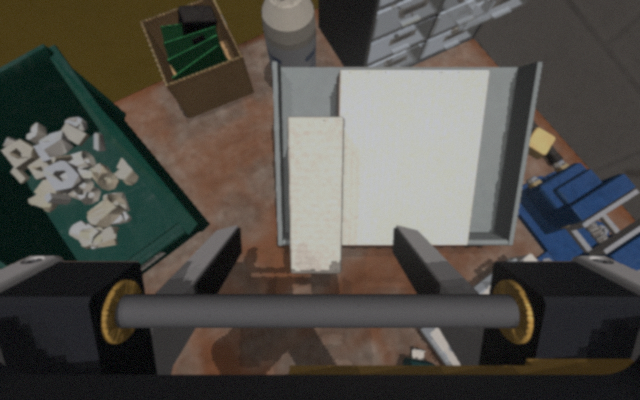

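The side crop and the wrist view (white carton at columns 288-343, red-ended carton at 340-490) both show the white carton square and upright in the left gap, butted on the red-ended one. The red-ended carton hasn't moved, and the can is still standing.

```bash
python3 -c "
from workcell import robot; print(robot.finish_job())"
```

```text
the job is handed in; nothing more can be done
None
```

The white carton stands on its long narrow side in the left gap of the tray, square to within about 0.1°, seated on the floor and against the lip, and flush with the red-ended carton to within about 0.2 mm; the red-ended carton has not measurably moved, the can is still standing, and the job was handed in at about 12 s.

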